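Turn the mother-of-pearl slats over and crib them to dry

TASK

Build a two-layer drying crib of the mother-of-pearl slats on the white board, every slat lying flat with its pearl panel facing up (they all lie panel-down now and must be turned over). Lay the two dark slats along the two green bands, one on each, then lay each light slat that is there (one or two) crosswise over both dark ones, near their ends, so that no pearl panel is covered and the light slats stick out evenly on both sides. Leave everything else on the bench alone.

Things in the scene. Friction and masses are not known exactly. Their poses are not given: they have to be found in the camera images.
- board: white square drying board, fixed, 220 x 220 mm, 12 mm thick; origin at the centre of its underside on the bench, z up. Two green painted bands, each 130 x 42 mm, run along its x with their centres at x = 0, y = +42 mm and y = -42 mm.
- dark1: dark-brown wooden slat, a flat bar 130 mm long (its x), 42 mm wide (its y), 20 mm thick (its z), 90 g; origin at its centre, 10 mm inside either face. Its +z face carries a flush pale mother-of-pearl panel 28 x 26 mm with a dark purple rim in its middle; the -z face is bare wood. It starts lying flat, panel down.
- dark2: dark-brown wooden slat, a flat bar 130 mm long (its x), 42 mm wide (its y), 20 mm thick (its z), 90 g; origin at its centre, 10 mm inside either face. Its +z face carries a flush pale mother-of-pearl panel 28 x 26 mm with a dark purple rim in its middle; the -z face is bare wood. It starts lying flat, panel down.
- light1: pale birch slat, a flat bar 130 mm long (its x), 42 mm wide (its y), 20 mm thick (its z), 90 g; origin at its centre, 10 mm inside either face. Its +z face carries a flush pale mother-of-pearl panel 28 x 26 mm with a dark purple rim in its middle; the -z face is bare wood. It starts lying flat, panel down; may be absent.
- light2: pale birch slat, a flat bar 130 mm long (its x), 42 mm wide (its y), 20 mm thick (its z), 90 g; origin at its centre, 10 mm inside either face. Its +z face carries a flush pale mother-of-pearl panel 28 x 26 mm with a dark purple rim in its middle; the -z face is bare wood. It starts lying flat, panel down; may be absent.
- shell: thick brown horse-mussel shell, about 136 x 68 x 37 mm; origin at the centre of its underside. Leave it where it is.
- file: steel hand file with an orange handle, 240 mm long along its x, 24 mm wide, 22 mm high; origin on its underside, near its middle. Leave it where it is.
- scraper: flat green plastic scraper, 140 mm long along its x, 55 mm wide, 12 mm high; origin on its underside. Leave it where it is.
- tube: cork-topped glass tube standing upright, 34 mm across, 111 mm high; origin at the centre of its foot. Leave it where it is.
- jar: lidded jar with a paper label, 64 mm across, 85 mm high; origin at the centre of its foot. Leave it where it is.
- brush: bench brush lying along its x; origin on its underside. Leave it where it is.
Things that resemble listed ones, but are neither listed nor needed, are in the scene too. Leave any yellow look-alike of the dark1 alone.

How it is judged:
By the outcome, as a careful person would: the job done as asked, in the order asked, and still so for the second after the job is handed in, with the robot touching nothing.
Of light1, light2 only 1 to 2 are there at a start; the rules pass over those that are not, and their reading is None.
At some moment in a run one of light1, light2 may be knocked a few centimetres aside while the robot is not near it.
Once in a run the grip may slacken for a moment while it holds something.
It also fails if it takes over 210 s, if anything falls off the work surface, if the arm or the gripper's body presses on something with over 40 N, if the wrist force passes 120 N, or if a joint passes its speed limit or range.

ROBOT

A 6-joint arm with a two-finger parallel gripper is mounted at the origin on the work surface. World frame = base frame: x ahead of the robot, y to its left, z up, the work surface at z = 0. Lengths are in m, angles in rad, forces in N, time in s.
With the tool pointing down it reaches from about 0.275 to 0.75 m from the base axis. Payload 10.2 kg.
Tool frame: the origin (TCP) lies midway between the tips of the shut fingers; the grasp point (between the pads) lies 19 mm behind it (env.hold_point_z is the distance from the TCP to the grasp point, in m); z points along the fingers, y is the line along which they close (so a half turn about z gives the same grasp; the last joint's range is limited). The gripper opens to 85 mm and grips with 20 to 120 N. Pads are 22 mm wide; open, the fingers measure 114 mm over their backs; the gripper's body (76 mm by 85 mm) begins 54 mm behind the grasp point. The pads swing forward as they close: fully open they stand 13 mm farther back than shut.
Start: joints at [-1.539, 0.313, 1.498, -0, 1.331, -0.223], TCP at [0.132, -0.508, 0.231] pointing down, gripper open.
Joint ranges: [-2.94, 2.94], [-0.97, 2.17], [0.19, 2.56], [-1.23, 4.37], [0.02, 3.11], [-2.88, 2.88]. Speed limits (rad/s): [2.39, 2.39, 3.01, 3.14, 3.14, 3.14].

INTERFACE

Orientations are given as a unit quaternion [x, y, z, w].
In Python, from bench import env, kinematics, monitor, eyes, job gives the robot as it stands. The module is installed in compiled form; this text tells all that it offers. Calls block until the motion is done:
- env.reach(position, orientation): joint-space move of the TCP to a pose.
- env.movel(position, velocity=0.15, frame=None, guard=None): straight line of the TCP; frame=None keeps the orientation; velocity is the mean speed in m/s. With guard (N) it stops when the force on the tool has changed by that much, and returns True; else False.
- env.set_joints(angles): joint-space move.
- env.release() and env.close_gripper(effort=None): open the fingers fully, or close them until they stop; effort is the grip in N (None keeps the last).
- env.hold(seconds).
- kinematics.ik(position, orientation): joint angles nearest the present ones, or None.
- monitor.sense(): the state.
- eyes.grab_frame(name): name is "side" or "top"; returns a dict with "frame" (420x560x3 uint8, red, green, blue), "mtx" (3x3 intrinsics, pixels), "view" (4x4, takes a point from world to camera coordinates). Camera axes: x right, y down, z forward; pixel columns grow to the right and rows downward; lengths in m; the calibration is good to about 2 mm. A picture is of the moment at which its call begins. There is no depth.
A pose or a line that the arm cannot do raises env.MotionError and nothing moves.
- job.hand_in(): hands the job in; it is judged then, once.
The state is a dict: "clock": time; "joints": joint angles; "qvel": joint speeds; "joint_efforts": joint torques, N m; "position": TCP position; "ee_rot": TCP orientation; "contact_force": force on the tool from outside, world axes, zero at the start; "ft_torque": the same for the moment, N m; "finger_gap": opening from 0.0 (shut) to 1.0 (fully open); "gripper_force": force on a finger pad.
Only numpy, scipy, OpenCV 4.12 (cv2) and the standard library are available. Lean on these libraries where they do the work, as an engineer would, in place of code of your own. Each camera call takes 0.05 s, during which the arm holds its last target. There are 200 camera calls.

## Working session

There is one attempt and no reset: what is moved stays moved. The work goes in short steps, each a Python script; the robot and the scene stay as the last script left them, time stands still between calls to the robot, and variables do not carry over. Pictures are saved under pics/ and viewed, at most 14 in all, crops included, and the job is handed in when it is done.

```bash
mkdir -p pics; python3 - <<'E'
from bench import env, kinematics, monitor, eyes, job
import cv2
for n in("top","side"):
    d=eyes.grab_frame(n); cv2.imwrite(f"pics/{n}0.png",cv2.resize(d["frame"][:,:,::-1],(800,600),interpolation=cv2.INTER_CUBIC))
    print(n,d["mtx"].round(2).tolist(),d["view"].round(4).tolist())
s=monitor.sense();print(s["clock"],s["position"],s["ee_rot"],s["finger_gap"],env.hold_point_z)
E
```

```text
top [[440.92, 0.0, 279.64], [0.0, 440.92, 210.61], [0.0, 0.0, 1.0]] [[0.0215, -0.9997, -0.0128, 0.0268], [-0.9843, -0.0189, -0.1753, 0.5212], [0.175, 0.0164, -0.9844, 1.5064], [0.0, 0.0, 0.0, 1.0]]
side [[512.51, 0.0, 273.87], [0.0, 512.51, 206.88], [0.0, 0.0, 1.0]] [[0.9048, -0.4259, 0.0001, -0.4663], [-0.2274, -0.4831, -0.8455, 0.1897], [0.3602, 0.765, -0.5339, 1.2866], [0.0, 0.0, 0.0, 1.0]]
0.1 [ 0.13231479 -0.50782312  0.23081261] [ 9.91896569e-01  1.27046766e-01  5.69842027e-05 -5.59765110e-04] 0.9965145060951592 0.0187
```

View pics/top0.png

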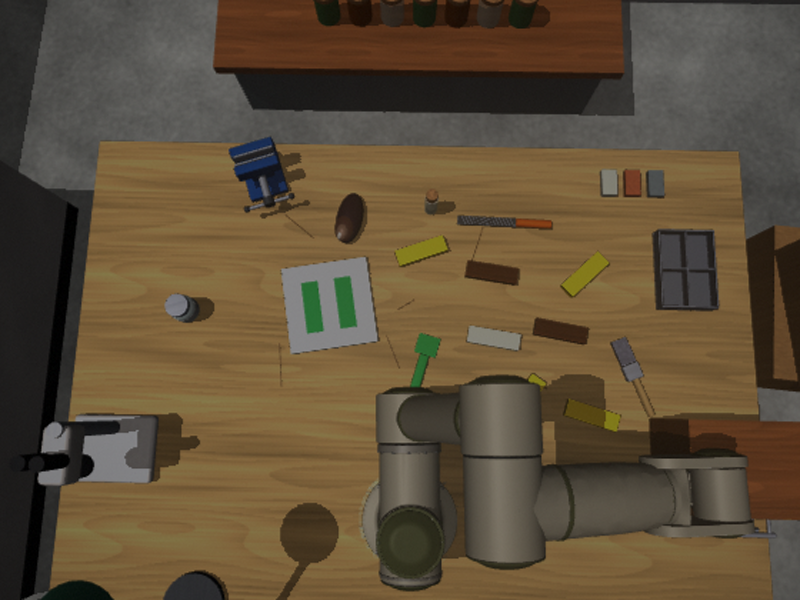

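View pics/side0.png

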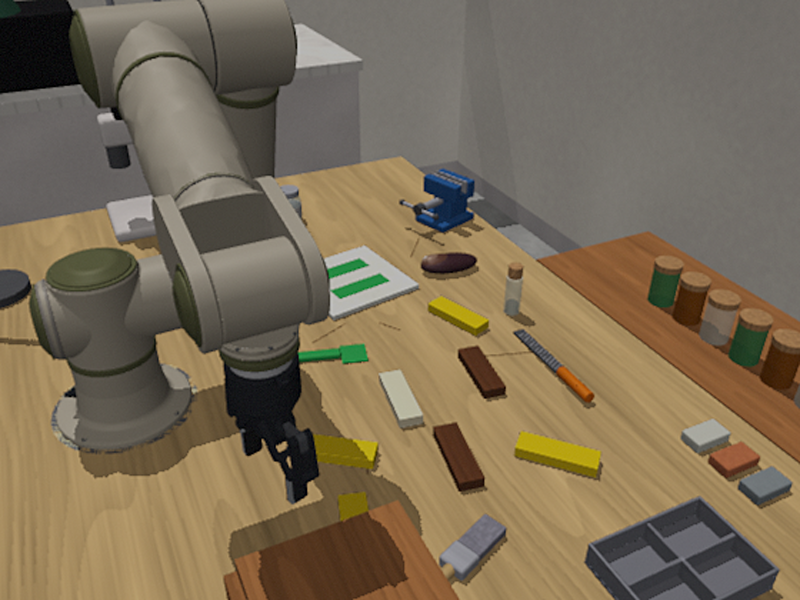

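```bash
cat > lib.py <<'E'
from bench import env, kinematics, monitor, eyes, job
import numpy as np, cv2
from scipy.spatial.transform import Rotation as R
def grab(n,name=None,crop=None):
    d=eyes.grab_frame(n); d["hsv"]=cv2.cvtColor(d["frame"],cv2.COLOR_RGB2HSV)
    if name: save(d,name,crop)
    return d
def save(d,name,crop=None):
    f=d["frame"][:,:,::-1]
    if crop: f=f[crop[1]:crop[3],crop[0]:crop[2]]
    k=min(800/f.shape[1],600/f.shape[0]); cv2.imwrite(f"pics/{name}.png",cv2.resize(f,None,fx=k,fy=k,interpolation=cv2.INTER_CUBIC)); print(name,"scale",k)
def unproj(d,uv,z):
    uv=np.atleast_2d(uv).astype(float); V=d["view"]; Rt=V[:3,:3]
    r=np.c_[uv,np.ones(len(uv))]@np.linalg.inv(d["mtx"]).T@Rt; c=-Rt.T@V[:3,3]
    return c+r*((z-c[2])/r[:,2])[:,None]
def proj(d,p):
    q=np.atleast_2d(p)@d["view"][:3,:3].T+d["view"][:3,3]; q=q@d["mtx"].T; return q[:,:2]/q[:,2:]
def blobs(d,mask,z,amin=60):
    out=[]
    for c in cv2.findContours(mask.astype(np.uint8),cv2.RETR_EXTERNAL,cv2.CHAIN_APPROX_NONE)[0]:
        if cv2.contourArea(c)<amin: continue
        w=unproj(d,c[:,0]+0.0,z)[:,:2]; (x,y),(a,b),t=cv2.minAreaRect((w*1000).astype(np.float32))
        if a<b: a,b,t=b,a,t+90
        out.append((c[:,0].mean(0).round(0).tolist(),round(x/1000,4),round(y/1000,4),round(a),round(b),round((t+90)%180-90,1)))
    return out
E
python3 - <<'E'
from lib import *
q=np.array(monitor.sense()["joints"]); q[1]=-.2; env.set_joints(q); q[0]=1.6; env.set_joints(q)
d=grab("top","top1"); h=d["hsv"].astype(int); H,S,V=h[...,0],h[...,1],h[...,2]
for uv in [(344,190),(392,231),(346,237),(346,270),(218,214),(230,195)]: print(uv,h[uv[1],uv[0]],end=" ")
print()
for n,m,z in [("pale",(S<60)&(V>110),.02),("dark",(S>110)&(V<105)&((H<14)|(H>170)),.02),("green",(H>45)&(H<80)&(S>120)&(V>80),.012)]:
    for b in blobs(d,m,z):
        if b[0][1]>110: print(n,b)
E
```

```text
top1 scale 1.4285714285714286
(344, 190) [ 12 161  54] (392, 231) [ 12 162  55] (346, 237) [ 25  26 126] (346, 270) [ 18 136 124] (218, 214) [ 65 158 103] (230, 195) [150   2 128] 
pale ([260.0, 358.0], 0.0199, 0.0936, 121, 36, -8.9)
pale ([35.0, 333.0], 0.0819, 0.8696, 55, 33, -88.7)
pale ([80.0, 322.0], 0.1325, 0.716, 162, 121, -88.7)
pale ([38.0, 307.0], 0.1727, 0.8697, 68, 57, 1.1)
pale ([345.0, 236.0], 0.4383, -0.1962, 128, 40, 81.5)
pale ([123.0, 213.0], 0.5048, 0.6015, 53, 52, 47.8)
pale ([230.0, 213.0], 0.514, 0.2171, 217, 217, 9.7)
pale ([426.0, 127.0], 0.8489, -0.4974, 64, 33, -2.0)
dark ([498.0, 329.0], 0.1367, -0.7544, 348, 227, -89.9)
dark ([392.0, 231.0], 0.4591, -0.362, 127, 40, 80.0)
dark ([344.0, 190.0], 0.604, -0.1928, 126, 40, 81.0)
dark ([240.0, 158.0], 0.7167, 0.1817, 73, 48, 2.3)
green ([296.0, 251.0], 0.3754, -0.0192, 138, 53, -17.4)
green ([218.0, 215.0], 0.5084, 0.2589, 127, 39, 9.5)
green ([241.0, 211.0], 0.522, 0.1759, 127, 38, 9.7)
```

View pics/top1.png

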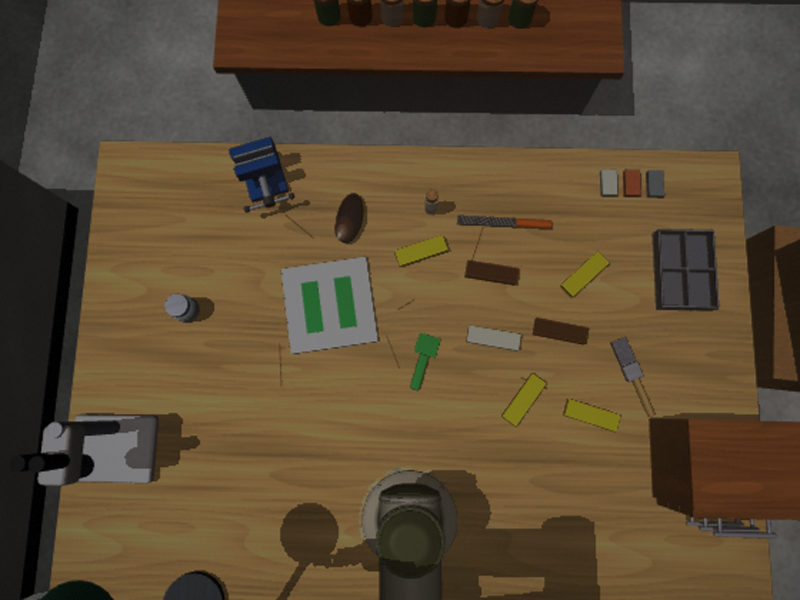

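```bash
cat >> lib.py <<'E'
HP=env.hold_point_z
def quat(z,y):
    z=np.array(z)/np.linalg.norm(z); y=np.array(y)/np.linalg.norm(y); return R.from_matrix(np.c_[np.cross(y,z),y,z]).as_quat()
def flatpose(p,th,a,sgn,top):
    """tool over a slat lying flat; p=TCP; th=direction of the end that is / was 'top'; body leans over that end"""
    t=np.array([np.cos(th),np.sin(th),0]); return p,quat(-t*np.sin(a)-np.array([0,0,np.cos(a)]),sgn*np.array([-t[1],t[0],0]))
def standpose(hp,az,a,sgn):
    """tool facing azimuth az, pitched a below horizontal; hp=point for the TCP"""
    h=np.array([np.cos(az),np.sin(az),0]); return hp,quat(h*np.cos(a)-np.array([0,0,np.sin(a)]),sgn*np.array([-h[1],h[0],0]))
E
python3 - <<'E'
from lib import *
s=monitor.sense(); print(s["position"].round(3),s["clock"])
a=np.radians(20)
for (x,y) in [(.5,-.08),(.45,-.05),(.55,-.08),(.5,0)]:
  for az in range(0,360,30):
    az_=np.radians(az); h=np.array([np.cos(az_),np.sin(az_),0]); r=""
    for sg in(1,-1):
        P=np.array([x,y,.09]); b=P-.1*(h*np.cos(a)-[0,0,np.sin(a)]); q=standpose(P,az_,a,sg)[1]
        k=[kinematics.ik(p,q) is not None for p in(P,b,P+[0,0,.1])]; r+="".join(".X"[i] for i in k)+" "
    print((x,y),az,r)
E
```

```text
[-0.128  0.428  0.478] 4.6
(0.5, -0.08) 0 X.X X.X 
(0.5, -0.08) 30 XXX XXX 
(0.5, -0.08) 60 XXX XXX 
(0.5, -0.08) 90 XXX XXX 
(0.5, -0.08) 120 XXX XXX 
(0.5, -0.08) 150 XXX XXX 
(0.5, -0.08) 180 XXX XXX 
(0.5, -0.08) 210 XXX XXX 
(0.5, -0.08) 240 XXX XXX 
(0.5, -0.08) 270 .X. .X. 
(0.5, -0.08) 300 ... ... 
(0.5, -0.08) 330 X.X X.X 
(0.45, -0.05) 0 ... ... 
(0.45, -0.05) 30 XXX XXX 
(0.45, -0.05) 60 XXX XXX 
(0.45, -0.05) 90 XXX XXX 
(0.45, -0.05) 120 XXX XXX 
(0.45, -0.05) 150 XXX XXX 
(0.45, -0.05) 180 XXX XXX 
(0.45, -0.05) 210 XXX XXX 
(0.45, -0.05) 240 XXX XXX 
(0.45, -0.05) 270 .XX .XX 
(0.45, -0.05) 300 ... ... 
(0.45, -0.05) 330 X.X X.X 
(0.55, -0.08) 0 X.X X.X 
(0.55, -0.08) 30 XXX XXX 
(0.55, -0.08) 60 XXX XXX 
(0.55, -0.08) 90 XXX XXX 
(0.55, -0.08) 120 XXX XXX 
(0.55, -0.08) 150 X.X X.X 
(0.55, -0.08) 180 X.X X.X 
(0.55, -0.08) 210 X.X X.X 
(0.55, -0.08) 240 XXX XXX 
(0.55, -0.08) 270 .X. .X. 
(0.55, -0.08) 300 ... ... 
(0.55, -0.08) 330 XXX XXX 
(0.5, 0) 0 X.X X.X 
(0.5, 0) 30 XXX XXX 
(0.5, 0) 60 XXX XXX 
(0.5, 0) 90 XXX XXX 
(0.5, 0) 120 XXX XXX 
(0.5, 0) 150 XXX XXX 
(0.5, 0) 180 XXX XXX 
(0.5, 0) 210 XXX XXX 
(0.5, 0) 240 XXX XXX 
(0.5, 0) 270 XXX XXX 
(0.5, 0) 300 ... ... 
(0.5, 0) 330 XXX XXX
```

```bash
python3 - <<'E'
from lib import *
a=np.radians(18); S=np.array([.5,-.05,.09])
rd=np.radians
up=np.array([0,0,.12])
def show(n,pq):
    k=kinematics.ik(*pq); print(n,None if k is None else np.round(k,2))
for sg in(1,-1):
  print("sg",sg)
  for nm,x,y in [("D1",.604,-.193),("D2",.459,-.362),("L",.438,-.196)]:
    for th in(80,260): show(f"{nm} {th}",flatpose(np.array([x,y,.01]),rd(th),a,sg,0)); show(f"   up",flatpose(np.array([x,y,.01])+up,rd(th),a,sg,0))
  for az in (45,60,75,225,240,255):
    show(f"stand {az}",standpose(S,rd(az),a,sg)); h=np.array([np.cos(rd(az)),np.sin(rd(az)),0]); show("   back",standpose(S-.12*h,rd(az),a,sg)); show("   up",standpose(S+up,rd(az),a,sg))
  for nm,x,y,ths in [("A",.508,.259,(9.6,189.6)),("B",.522,.176,(9.6,189.6)),("Lp",.47,.21,(99.6,279.6))]:
    for th in ths: show(f"place {nm} {th}",flatpose(np.array([x,y,.03]),rd(th),a,sg,0));show("   up",flatpose(np.array([x,y,.03])+up,rd(th),a,sg,0))
E
```

```text
sg 1
D1 80 None
   up None
D1 260 [-0.61  0.83  1.3   0.31  1.16 -0.58]
   up [-0.61  0.68  1.23  0.29  1.38 -0.51]
D2 80 [-0.75  0.66  1.64 -0.41  0.7   2.86]
   up [-0.75  0.48  1.56 -0.33  0.94  2.73]
D2 260 [-0.97  0.79  1.39  0.24  1.2  -0.9 ]
   up [-0.97  0.63  1.31  0.22  1.43 -0.85]
L 80 None
   up None
L 260 [-0.81  0.59  1.79  0.31  0.98 -0.83]
   up [-0.81  0.39  1.71  0.27  1.24 -0.74]
stand 45 [-0.89  0.65  2.11  1.35  1.32  1.97]
   back [-1.2   0.64  2.12  1.07  1.43  1.92]
   up [-0.89  0.34  2.08  1.28  1.4   2.29]
stand 60 [-0.86  0.71  1.93  1.13  1.45  2.05]
   back [-1.09  0.73  1.85  0.93  1.58  2.03]
   up [-0.86  0.45  1.91  1.12  1.57  2.3 ]
stand 75 [-0.8   0.78  1.74  0.95  1.61  2.1 ]
   back [-0.98  0.84  1.59  0.81  1.75  2.1 ]
   up [-0.8   0.55  1.72  0.98  1.75  2.3 ]
stand 225 [ 0.01  1.02  1.18 -0.8   1.95  0.91]
   back [ 0.12  1.24  0.68 -0.82  2.21  0.76]
   up [ 0.01  0.85  1.16 -0.87  2.08  0.76]
stand 240 [ 0.07  0.95  1.34 -0.94  1.77  0.88]
   back [ 0.21  1.11  0.97 -0.88  1.99  0.78]
   up [ 0.07  0.76  1.32 -0.98  1.89  0.71]
stand 255 [
[... 1896 characters left out ...]
  1.89 -2.43]
stand 255 [ 0.12  0.87  1.51 -1.08  1.59 -2.26]
   back [ 0.29  0.99  1.25 -0.97  1.78 -2.33]
   up [ 0.12  0.67  1.49 -1.1   1.69 -2.46]
place A 9.6 [0.25 0.79 1.31 0.03 1.35 1.65]
   up [0.25 0.66 1.22 0.03 1.58 1.65]
place A 189.6 [ 0.28  0.54  1.81 -0.08  0.49 -1.39]
   up [ 0.28  0.35  1.71 -0.05  0.77 -1.43]
place B 9.6 [ 0.12  0.76  1.37 -0.02  1.32  1.53]
   up [ 0.12  0.62  1.28 -0.01  1.55  1.53]
place B 189.6 [ 0.1   0.5   1.87  0.05  0.45 -1.67]
   up [ 0.1   0.3   1.78  0.03  0.75 -1.65]
place Lp 99.6 [ 0.35  0.61  1.67 -0.38  0.95  0.41]
   up [ 0.35  0.44  1.58 -0.33  1.2   0.31]
place Lp 279.6 [0.03 0.55 1.79 0.41 0.89 2.74]
   up [0.03 0.36 1.7  0.34 1.15 2.86]
```

```bash
cat >> lib.py <<'E'
rd=np.radians; A=rd(18); SO=.025; S=np.array([.5,-.06]); AZ1,AZ2=60,240
u=lambda deg:np.array([np.cos(rd(deg)),np.sin(rd(deg)),0])
def st(m):
    s=monitor.sense(); print(m,"t%.1f gap %.3f gf %.1f F %s p %s"%(s["clock"],s["finger_gap"],s["gripper_force"],np.round(s["contact_force"],1),np.round(s["position"],4)))
    return s
def pick(x,y,th):
    t=u(th); p=np.array([x,y,0])+SO*t; q=flatpose(p,rd(th),A,-1,0)[1]
    env.release(); env.reach(p+[0,0,.2],q); env.movel(p+[0,0,.06],.25); print("touch",env.movel(p+[0,0,.006],.1,guard=8))
    env.close_gripper(80); st("closed"); env.movel(p+[0,0,.16],.2); st("lifted")
def stand():
    h=u(AZ1); p=np.r_[S,0]+.004*h; q=standpose(p,rd(AZ1),A,-1)[1]
    env.reach(p+[0,0,.2],q); st("over stand"); env.movel(p+[0,0,.105],.15); print("touch",env.movel(p+[0,0,.086],.03,guard=5)); st("down")
def letgo():
    p=monitor.sense()["position"]; env.release(); zt=u(AZ1)*np.cos(A)-[0,0,np.sin(A)]
    env.movel(p-.11*zt,.12); env.movel(p-.11*zt+[0,0,.15],.3)
def regrasp(off=(0,0)):
    h=u(AZ2); p=np.r_[S+off,.09]+.004*h; q=standpose(p,rd(AZ2),A,1)[1]; zt=h*np.cos(A)-[0,0,np.sin(A)]
    env.reach(p-.11*zt+[0,0,.15],q); env.movel(p-.11*zt,.25); print("touch",env.movel(p,.1,guard=6)); env.close_gripper(80); st("regrasped")
    env.movel(p+[0,0,.12],.2); st("lifted")
def place(x,y,th,sup):
    t=u(th); p=np.array([x,y,sup])+SO*t; q=flatpose(p,rd(th),A,1,0)[1]
    env.reach(p+[0,0,.14],q); st("over place"); env.movel(p+[0,0,.03],.2); print("touch",env.movel(p+[0,0,.003],.03,guard=5)); st("down")
def leave():
    p=monitor.sense()["position"]; env.release(); env.movel(p+[0,0,.15],.25); st("left")
E
python3 - <<'E'
from lib import *
pick(.604,-.1928,81); stand(); grab("side","st1")
E
```

```text
touch False
closed t10.1 gap 0.466 gf 82.4 F [-1.3  1.8  6.8] p [ 0.6085 -0.1681  0.0069]
lifted t11.0 gap 0.461 gf 81.4 F [ 1.   0.  -1.2] p [ 0.6073 -0.1679  0.1585]
over stand t12.3 gap 0.467 gf 81.5 F [-0.6 -0.4 -0.9] p [ 0.502  -0.0564  0.1996]
touch True
down t13.6 gap 0.469 gf 81.8 F [-0.8 -0.8  4.9] p [ 0.5023 -0.0566  0.0932]
st1 scale 1.4285714285714286
```

View pics/st1.png

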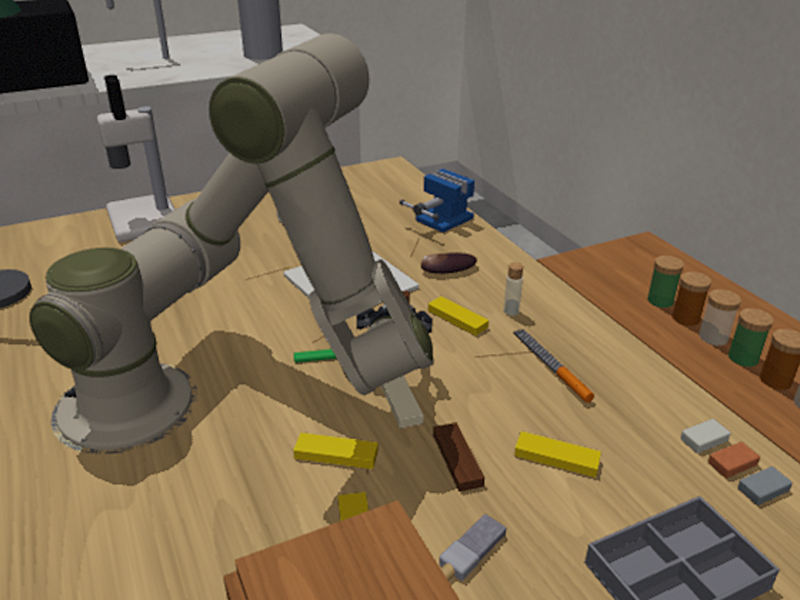

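```bash
python3 - <<'E'
from lib import *
d=grab("top"); c=proj(d,[[.5,-.06,.13]])[0]; print(c); x,y=c.astype(int); save(d,"st1t",(x-40,y-30,x+40,y+30))
d=grab("side"); c=proj(d,[[.5,-.06,.06]])[0]; x,y=c.astype(int); print(c); save(d,"st1s",(x-60,y-45,x+60,y+45))
cv2.imwrite("pics/st1b.png",cv2.vconcat([cv2.resize(cv2.imread(f"pics/{n}.png"),(400,300)) for n in("st1t","st1s")]))
E
```

```text
[308.48380306 212.82009219]
st1t scale 10.0
[278.17638548 226.91157571]
st1s scale 6.666666666666667
```

View pics/st1b.png

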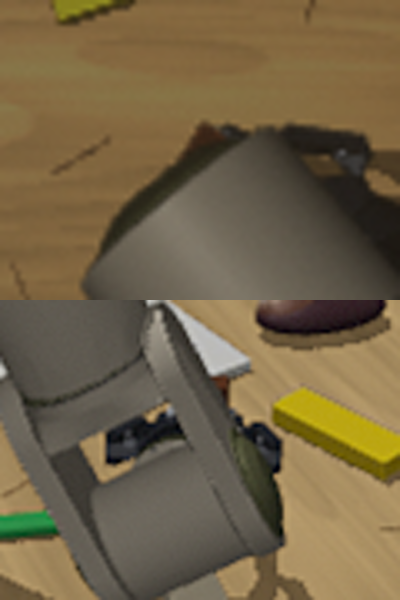

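```bash
python3 - <<'E'
from lib import *
env.close_gripper(20); st("soft"); p=monitor.sense()["position"]
print(env.movel([p[0],p[1],.090],.02,guard=14)); st("pressed")
letgo(); st("off")
q=np.array(monitor.sense()["joints"])
d=grab("side"); x,y=proj(d,[[.5,-.06,.06]])[0].astype(int); save(d,"st2s",(x-60,y-45,x+60,y+45))
d=grab("top"); x,y=proj(d,[[.5,-.06,.13]])[0].astype(int); save(d,"st2t",(x-40,y-30,x+40,y+30))
cv2.imwrite("pics/st2b.png",cv2.vconcat([cv2.resize(cv2.imread(f"pics/{n}.png"),(400,300)) for n in("st2t","st2s")]))
E
```

```text
soft t13.9 gap 0.467 gf 81.8 F [-0.5 -1.5  4.8] p [ 0.5022 -0.0566  0.0931]
True
pressed t14.2 gap 0.471 gf 81.9 F [-1.3 -1.6  5.5] p [ 0.5027 -0.0564  0.0932]
off t16.4 gap 0.998 gf 0.0 F [-0.  -0.7  0.2] p [ 0.4504 -0.1464  0.2768]
st2s scale 6.666666666666667
st2t scale 10.0
```

View pics/st2b.png

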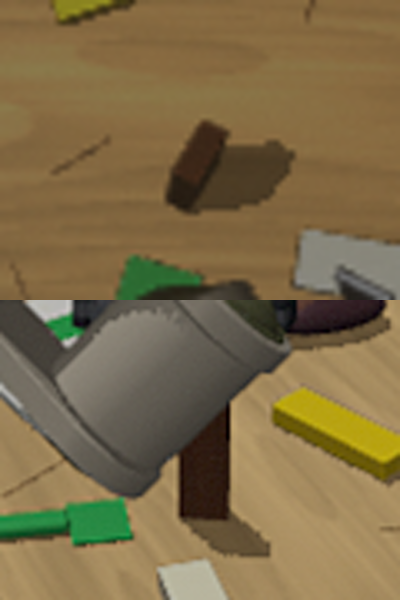

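```bash
python3 - <<'E'
from lib import *
regrasp(); place(.5084,.2589,189.6,.012)
E
```

```text
touch False
regrasped t20.7 gap 0.469 gf 83.1 F [0.4 1.2 1.9] p [ 0.4981 -0.0634  0.0901]
lifted t21.5 gap 0.470 gf 83.0 F [-0.1 -0.4 -1.4] p [ 0.4976 -0.0635  0.2087]
over place t22.6 gap 0.467 gf 82.9 F [-0.2  0.1 -0.1] p [0.4837 0.2542 0.1511]
touch True
down t24.1 gap 0.465 gf 83.8 F [-2.1 -0.8  5.6] p [0.4836 0.2547 0.0179]
```

```bash
cat > an.py <<'E'
from lib import *
def an(d,zs=(.02,.032,.052)):
    h=d["hsv"].astype(int); H,S_,V=h[...,0],h[...,1],h[...,2]
    for n,m,z in [("pale",(S_<60)&(V>105),zs),("dark",(S_>110)&(V<105)&((H<14)|(H>170)),zs),("green",(H>45)&(H<80)&(S_>120)&(V>80),(.012,))]:
        for zz in z:
            for b in blobs(d,m,zz,40):
                if 110<b[0][1]<280 and 150<b[0][0]<420: print(n,zz,b)
E
python3 - <<'E'
from an import *
leave(); env.reach(*[[.45,-.2,.3],monitor.sense()["ee_rot"]]) if 0 else None
d=grab("top"); an(d,(.02,.032)); save(d,"p1",(200,160,420,280))
E
```

```text
left t25.4 gap 1.002 gf 0.0 F [ 0.1 -0.3 -1. ] p [0.4829 0.2544 0.1664]
pale 0.02 ([181.0, 263.0], 0.3304, 0.3819, 50, 21, 19.3)
pale 0.02 ([221.0, 251.0], 0.3748, 0.2432, 47, 21, 18.4)
pale 0.02 ([237.0, 237.0], 0.4335, 0.1832, 79, 48, -80.7)
pale 0.02 ([336.0, 225.0], 0.4783, -0.1638, 128, 40, 81.5)
pale 0.02 ([197.0, 227.0], 0.4614, 0.3325, 110, 46, -72.6)
pale 0.02 ([232.0, 199.0], 0.5511, 0.2232, 217, 142, -80.4)
pale 0.032 ([181.0, 263.0], 0.3297, 0.379, 50, 21, 19.3)
pale 0.032 ([221.0, 251.0], 0.3739, 0.2414, 47, 21, 18.4)
pale 0.032 ([237.0, 237.0], 0.4321, 0.1819, 78, 47, -80.7)
pale 0.032 ([336.0, 225.0], 0.4765, -0.1624, 127, 40, 81.5)
pale 0.032 ([197.0, 227.0], 0.4597, 0.33, 109, 46, -72.6)
pale 0.032 ([232.0, 199.0], 0.5488, 0.2215, 215, 141, -80.4)
dark 0.02 ([392.0, 231.0], 0.4582, -0.3628, 128, 39, 80.3)
dark 0.02 ([217.0, 202.0], 0.5467, 0.2663, 52, 39, 8.4)
dark 0.02 ([241.0, 159.0], 0.7148, 0.1834, 76, 44, 2.3)
dark 0.032 ([392.0, 231.0], 0.4566, -0.3599, 127, 39, 80.3)
dark 0.032 ([217.0, 202.0], 0.5444, 0.2643, 52, 39, 8.4)
dark 0.032 ([241.0, 159.0], 0.7112, 0.1821, 76, 44, 2.3)
green 0.012 ([303.0, 240.0], 0.4253, -0.0502, 51, 27, 27.3)
green 0.012 ([241.0, 207.0], 0.5365, 0.1781, 98, 39, 9.7)
p1 scale 3.6363636363636362
```

View pics/p1.png

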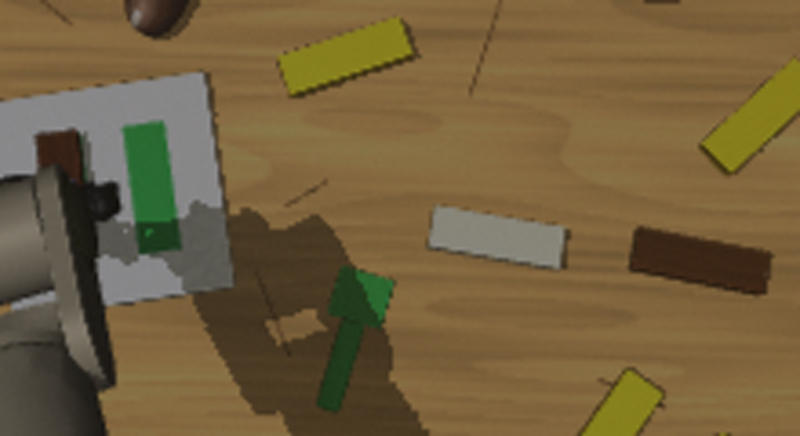

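```bash
sed -i 's/S=np.array(\[.5,-.06\])/S=np.array([.515,-.05])/' lib.py; python3 - <<'E'
from an import *
env.movel([.45,.1,.26],.35)
pick(.4587,-.3624,80.1); stand(); letgo()
d=grab("side"); x,y=proj(d,[[S[0],S[1],.06]])[0].astype(int); save(d,"st3s",(x-60,y-45,x+60,y+45))
d=grab("top"); x,y=proj(d,[[S[0],S[1],.13]])[0].astype(int); save(d,"st3t",(x-40,y-30,x+40,y+30))
save(d,"st3w",(180,160,300,250))
a=[cv2.resize(cv2.imread(f"pics/{n}.png"),(400,300)) for n in("st3t","st3s","st3w")]
cv2.imwrite("pics/st3b.png",cv2.vconcat([cv2.hconcat(a[:2]),cv2.hconcat([a[2],a[2]*0])]))
E
```

```text
touch False
closed t29.8 gap 0.471 gf 82.0 F [-0.9  2.4  5.8] p [ 0.4634 -0.338   0.0069]
lifted t30.7 gap 0.466 gf 81.1 F [ 0.   0.7 -0.7] p [ 0.4625 -0.3373  0.1587]
over stand t32.0 gap 0.466 gf 81.1 F [-0.2 -0.2 -0.7] p [ 0.5169 -0.0466  0.1996]
touch True
down t33.2 gap 0.466 gf 81.3 F [ 1.  -0.1  3.8] p [ 0.5173 -0.0466  0.0939]
st3s scale 6.666666666666667
st3t scale 10.0
st3w scale 6.666666666666667
```

View pics/st3b.png

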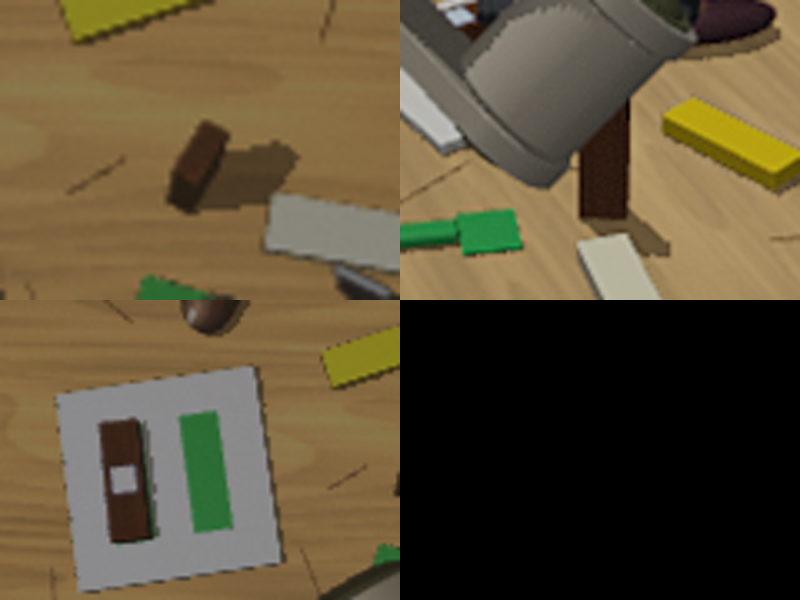

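```bash
python3 - <<'E'
from an import *
regrasp(); place(.522,.1759,189.6,.012); leave()
env.movel([.42,-.05,.26],.35)
d=grab("top"); an(d,(.02,.032)); save(d,"p2",(180,160,300,250))
E
```

```text
touch False
regrasped t39.8 gap 0.464 gf 83.2 F [1.  0.6 1.3] p [ 0.5131 -0.0534  0.0901]
lifted t40.6 gap 0.472 gf 83.2 F [ 0.3 -0.1 -1. ] p [ 0.5126 -0.0535  0.2087]
over place t41.7 gap 0.464 gf 83.1 F [-0.8  0.1 -0.4] p [0.4973 0.1714 0.1512]
touch True
down t43.1 gap 0.468 gf 84.0 F [-2.9 -1.1  7.2] p [0.4972 0.1717 0.0188]
left t44.4 gap 1.003 gf 0.0 F [ 0.6  0.2 -0.3] p [0.4966 0.1716 0.1675]
pale 0.02 ([280.0, 276.0], 0.2947, 0.0332, 47, 22, -35.9)
pale 0.02 ([318.0, 254.0], 0.3721, -0.0993, 111, 43, 55.3)
pale 0.02 ([336.0, 225.0], 0.4783, -0.1638, 128, 40, 81.5)
pale 0.02 ([230.0, 213.0], 0.514, 0.2168, 218, 217, 9.7)
pale 0.032 ([280.0, 276.0], 0.2944, 0.0331, 47, 22, -35.9)
pale 0.032 ([318.0, 254.0], 0.3711, -0.0985, 110, 42, 55.3)
pale 0.032 ([336.0, 225.0], 0.4765, -0.1624, 127, 40, 81.5)
pale 0.032 ([230.0, 213.0], 0.5119, 0.2152, 216, 215, 9.7)
dark 0.02 ([217.0, 214.0], 0.5089, 0.2613, 129, 40, 8.4)
dark 0.02 ([241.0, 210.0], 0.5227, 0.1787, 128, 39, 9.0)
dark 0.02 ([241.0, 159.0], 0.7128, 0.1834, 65, 44, 2.3)
dark 0.032 ([217.0, 214.0], 0.5069, 0.2594, 128, 40, 8.4)
dark 0.032 ([241.0, 210.0], 0.5206, 0.1775, 127, 39, 9.0)
dark 0.032 ([241.0, 159.0], 0.7093, 0.182, 64, 44, 2.3)
p2 scale 6.666666666666667
```

View pics/p2.png

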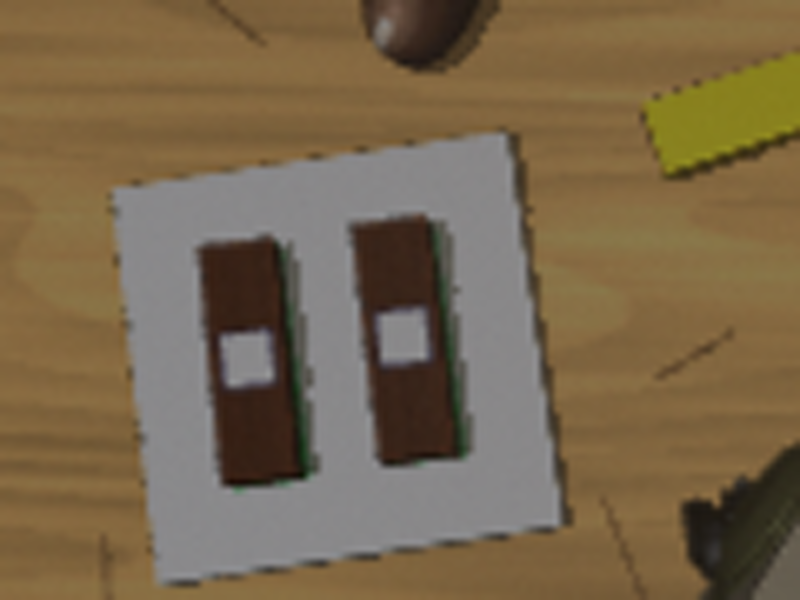

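```bash
python3 - <<'E'
from an import *
d=grab("top"); an(d,(.02,))
pick(.4783,-.1638,81.5); stand(); letgo()
d=grab("side"); x,y=proj(d,[[S[0],S[1],.06]])[0].astype(int); save(d,"st4s",(x-60,y-45,x+60,y+45))
d=grab("top"); x,y=proj(d,[[S[0],S[1],.13]])[0].astype(int); save(d,"st4t",(x-40,y-30,x+40,y+30))
a=[cv2.resize(cv2.imread(f"pics/{n}.png"),(400,300)) for n in("st4t","st4s")]
cv2.imwrite("pics/st4b.png",cv2.hconcat(a))
E
```

```text
pale 0.02 ([290.0, 275.0], 0.2985, -0.0071, 31, 26, 64.9)
pale 0.02 ([280.0, 276.0], 0.2963, 0.0332, 49, 23, -32.8)
pale 0.02 ([317.0, 254.0], 0.3736, -0.1002, 111, 44, 57.3)
pale 0.02 ([336.0, 225.0], 0.4783, -0.1638, 128, 40, 81.5)
pale 0.02 ([230.0, 213.0], 0.514, 0.2168, 218, 217, 9.7)
dark 0.02 ([217.0, 214.0], 0.5089, 0.2613, 129, 40, 8.4)
dark 0.02 ([241.0, 210.0], 0.5228, 0.1787, 128, 39, 8.9)
dark 0.02 ([241.0, 159.0], 0.7126, 0.1835, 65, 44, 1.0)
touch False
closed t48.3 gap 0.465 gf 81.8 F [-0.7  2.6  7.6] p [ 0.4824 -0.1391  0.0068]
lifted t49.2 gap 0.466 gf 80.7 F [ 1.5  0.5 -1.3] p [ 0.4814 -0.1388  0.1588]
over stand t50.6 gap 0.466 gf 80.8 F [-0.3 -0.1 -0.7] p [ 0.5168 -0.0462  0.1996]
touch True
down t51.8 gap 0.466 gf 81.0 F [ 0.4 -0.2  3.7] p [ 0.5173 -0.0465  0.0941]
st4s scale 6.666666666666667
st4t scale 10.0
```

View pics/st4b.png

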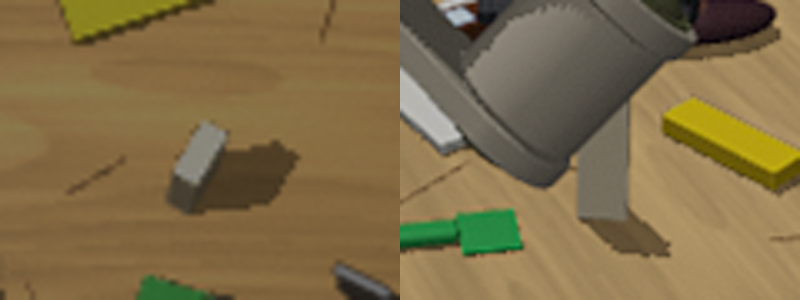

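```bash
python3 - <<'E'
from an import *
regrasp(); c=np.array([.5145,.218,0])-.044*u(9.4)-.001*u(279.4); print(c)
place(c[0],c[1],279.4,.032); leave()
env.movel([.40,-.15,.26],.35)
d=grab("top"); save(d,"p3",(180,160,300,250)); an(d,(.032,.052)); save(grab("side"),"p3s")
E
```

```text
touch False
regrasped t58.4 gap 0.467 gf 83.0 F [ 0.8 -0.3  1.6] p [ 0.5131 -0.0534  0.0902]
lifted t59.1 gap 0.468 gf 83.0 F [-0.6 -0.2 -0.8] p [ 0.5126 -0.0535  0.2087]
[0.4709275  0.21180023 0.        ]
over place t60.3 gap 0.469 gf 83.0 F [ 0.8 -0.  -1.8] p [0.4748 0.1868 0.1711]
touch True
down t61.8 gap 0.467 gf 83.8 F [-1.7 -0.8  6.1] p [0.4749 0.1871 0.0386]
left t63.0 gap 1.005 gf 0.0 F [-0.2 -0.9 -1. ] p [0.4743 0.1871 0.1873]
p3 scale 6.666666666666667
pale 0.032 ([375.0, 270.0], 0.3222, -0.2979, 46, 22, -52.8)
pale 0.032 ([350.0, 237.0], 0.4347, -0.2075, 71, 41, -84.7)
pale 0.032 ([386.0, 225.0], 0.4772, -0.3378, 111, 43, 44.5)
pale 0.032 ([230.0, 213.0], 0.5119, 0.2152, 216, 215, 9.7)
pale 0.052 ([375.0, 270.0], 0.3213, -0.2939, 45, 21, -52.8)
pale 0.052 ([350.0, 237.0], 0.4323, -0.2047, 70, 41, -84.7)
pale 0.052 ([386.0, 225.0], 0.4743, -0.3333, 109, 43, 44.5)
pale 0.052 ([230.0, 213.0], 0.5085, 0.2126, 213, 213, 9.7)
dark 0.032 ([218.0, 206.0], 0.5304, 0.263, 80, 39, 8.4)
dark 0.032 ([240.0, 203.0], 0.5445, 0.1812, 79, 38, 9.0)
dark 0.032 ([240.0, 159.0], 0.713, 0.1822, 72, 44, 2.3)
dark 0.052 ([218.0, 206.0], 0.5267, 0.2597, 79, 39, 8.4)
dark 0.052 ([240.0, 203.0], 0.5407, 0.179, 78, 38, 9.0)
dark 0.052 ([240.0, 159.0], 0.707, 0.18, 71, 43, 2.3)
green 0.012 ([296.0, 251.0], 0.3754, -0.0192, 138, 53, -17.4)
p3s scale 1.4285714285714286
```

View pics/p3.png

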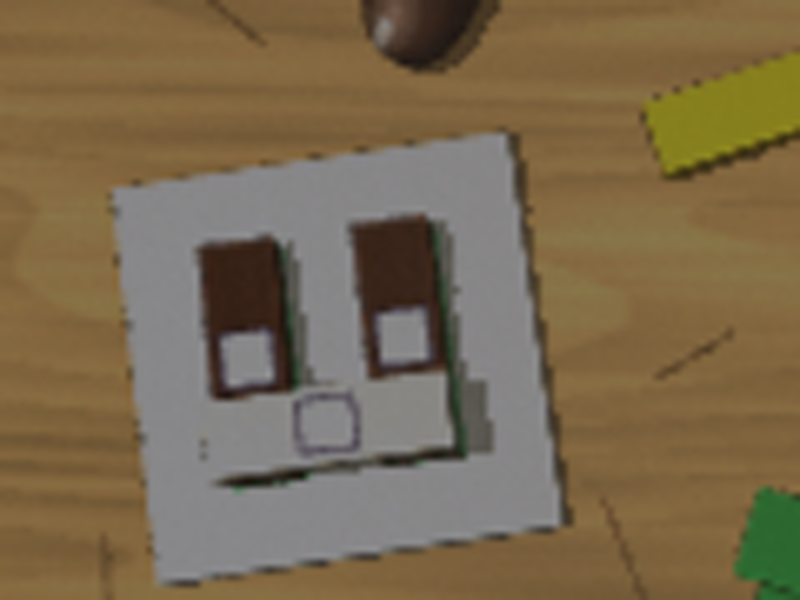

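View pics/p3s.png

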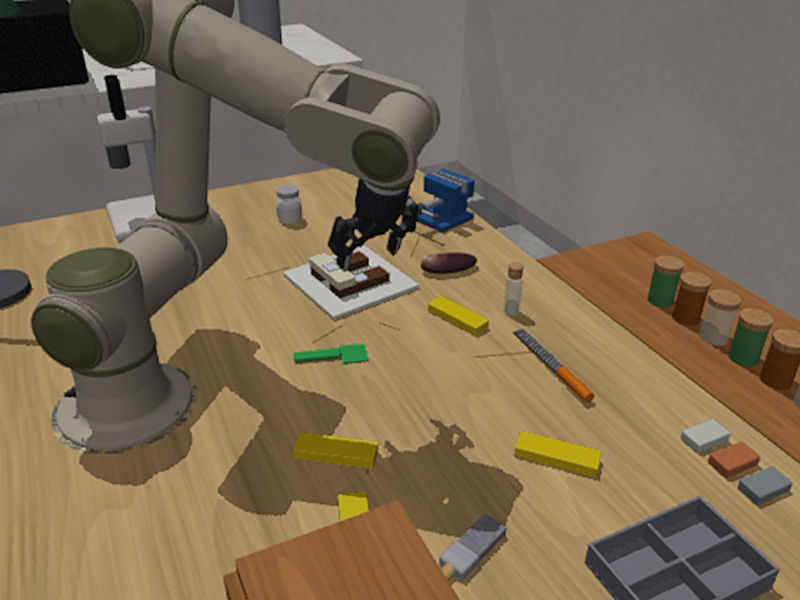

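```bash
python3 - <<'E'
from lib import *
d=grab("top")
k=600/90
f=lambda c:np.array([180,160])+(np.array(c)+.5)/k-.5
b=R.from_euler('z',-9.6,degrees=True).as_matrix()
for n,c,z in [("Lpanel",(327,424),.052),("D1panel",(247,360),.032),("D2panel",(404,337),.032),("L right corners",(445,375),.052),("",(462,452),.052),("D1 far",(199,246),.032),("D1 far",(275,238),.032)]:
    p=unproj(d,f(c),z)[0]; print(n,p.round(4),(b@(p-[.5152,.2174,0])*1000).round(1))
E
```

```text
Lpanel [0.4714 0.2146 0.052 ] [-43.6   4.6  52. ]
D1panel [0.508  0.2615 0.032 ] [ 0.3 44.7 32. ]
D2panel [0.5221 0.1781 0.032 ] [  0.2 -39.9  32. ]
L right corners [0.4987 0.1536 0.052 ] [-26.9 -60.1  52. ]
 [0.458  0.1433 0.052 ] [-68.7 -63.5  52. ]
D1 far [0.5696 0.2902 0.032 ] [65.8 62.7 32. ]
D1 far [0.5748 0.2495 0.032 ] [64.1 21.7 32. ]
```

```bash
python3 - <<'E'
from lib import *
c=np.array([.5145,.218,0])-.044*u(9.4)-.001*u(279.4)
p=np.array([c[0],c[1],.0386])+SO*u(279.4); q=flatpose(p,rd(279.4),A,1,0)[1]
env.reach(p+[0,0,.14],q); env.movel(p+[0,0,.03],.2); print(env.movel(p,.08,guard=8)); env.close_gripper(60); st("closed")
env.movel(p+[0,0,.006],.05); p2=p+.0028*u(279.6); env.movel(p2+[0,0,.006],.03)
print(env.movel(p2-[0,0,.002],.02,guard=5)); st("down"); leave(); env.movel([.40,-.15,.26],.35)
d=grab("top"); save(d,"p4",(180,160,300,250))
E
```

```text
False
closed t67.4 gap 0.472 gf 61.2 F [-0.5 -2.3  5.9] p [0.4754 0.1871 0.0392]
True
down t68.3 gap 0.475 gf 61.4 F [-0.7 -1.1  5.1] p [0.4756 0.1844 0.0392]
left t69.5 gap 1.002 gf 0.0 F [ 0.3 -0.4 -0.6] p [0.475  0.1844 0.188 ]
p4 scale 6.666666666666667
```

View pics/p4.png

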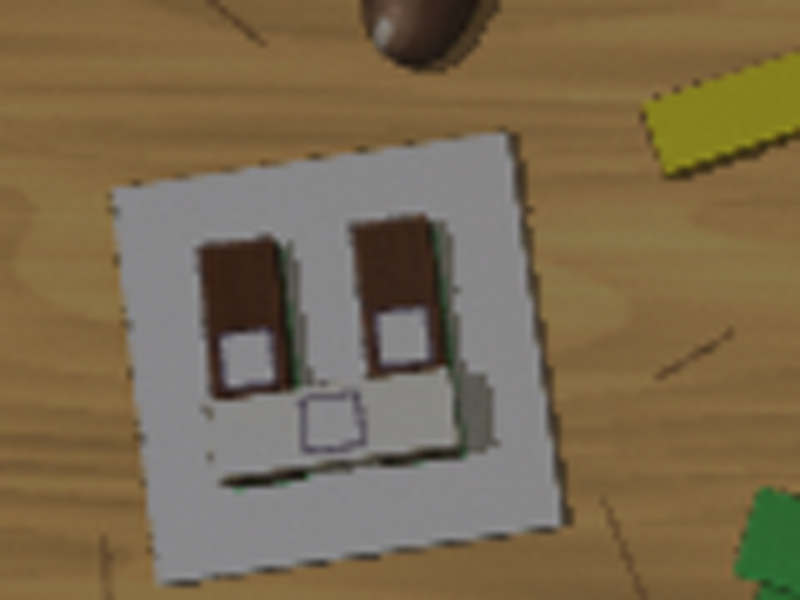

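The light slat's panel centre is now at crop pixel (333,422), about 2–3 mm further to −y and midway over the dark slats. All three panels are up and uncovered, so I'm handing in.

```bash
python3 - <<'E'
from lib import *
env.hold(.5); st("end"); print(job.hand_in())
E
```

```text
end t71.2 gap 0.996 gf 0.0 F [-0.1  0.3  0.2] p [ 0.4    -0.1499  0.26  ]
the job is handed in; nothing more can be done
None
```

I built the crib and handed it in at about 71 s, before any verdict was shown: both dark slats lie panel-up on the green bands, about 2 mm off centre by the camera, and the one light slat present lies panel-up across their near ends, covering no panel.

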